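# Refit the washed rotor of the bench centrifuge and shut its lid

### The job

The bench centrifuge has been washed out and its rotor is standing beside it. Lower the rotor upright onto the drive spindle in the chamber and turn it by its knob, without forcing it, until the hidden teeth under its hub find the spindle's cross pin and it drops fully home; then let go and close the lid all the way. Leave the other things on the worktop as they are.

Things in the scene. Friction and masses are not known exactly. Their poses are not given: they have to be found in the camera images.
- centrifuge: White round bench centrifuge, fixed: housing 200 mm across, 105 mm high, open chamber 137 mm wide at the mouth with its floor 40 mm above the worktop; a control panel sticks out to 127 mm at the front, up to 70 mm high. Origin on the chamber's and spindle's axis, at worktop height; z up, -x to the front panel, +x to the lid's hinge.
- spindle_tip (a point): Top of the drive spindle, on the chamber axis 84 mm above the worktop. Below it the steel shaft tapers from 4 to 12 mm down to 74 mm height, then is straight. A cross pin 34 mm long, 5 mm thick goes through it, top at 58.5 mm height, in an unknown direction (this point does not show it). Collar 38 mm across, top at 48 mm. A brake holds the spindle against turning up to about 0.3 N m.
- rotor: Loose aluminium rotor, about 0.3 kg, 80 mm high, standing upright on the worktop. Origin: centre of its underside; z up along its axis. Head 115 mm across, widest 29 to 35 mm up, sloping up to 52 mm. Under it a hub 42 mm across with a blind bore 15 mm wide, 38 mm deep. Origin at 58.5 mm height while it rides on the cross pin, 48 mm when it is home, standing on the collar.
- rotor_knob (a point): Centre of the black knurled round knob on the rotor, on its axis 66 mm above its underside. The knob is 26 mm across and runs from 52 to 80 mm up: take it from above, fingertips just above the head.
- rotor_teeth (a point): Centre of the rotor's underside. Hidden there, round the bore, stand six dog teeth 12 mm high, 60 degrees apart; the cross pin fits into the gaps between them (the first on the rotor's x axis) with about 0.1 rad of play either way. Till then the teeth ride on the pin. At most 60 degrees of turning, either way, is needed, under a light downward push of some 3 to 6 N.
- lid (a joint): Teal domed lid of the centrifuge, 172 mm across, 30 mm deep, with a grey lip 56 mm wide at its front that reaches 200 mm from the hinge. Rad: 0 closed on the rim, positive open (1.57 upright, 1.85 most). Starts open, about upright. A stiff hinge keeps it at any angle; up to 4 N near its front moves it. It stays ajar on the knob if the rotor is not home.
- lid_hinge (a point): Middle of the lid's hinge axis, which runs along the centrifuge's y: 92 mm behind the chamber axis, 106 mm above the worktop.
- lid_push (a point): Point on the lid's flat outside (its back while it stands open), 150 mm from the hinge axis, 30 mm from the rim plane, in the middle: push here from behind, toward the front and then down, to shut it. Its x axis points along the lid to the hinge, its z out of the lid's outside.
- spatula: Blue-handled spatula, 177 mm long, 11 mm thick, lying between the work places; bystander, origin at its centre.
- articulator: Metal articulator with plaster models, 147 x 84 x 106 mm, standing behind; bystander, origin under its centre.
- study_model_b: White plaster study model, 54 x 66 x 32 mm, standing behind; bystander, origin under its centre.
- mixing_bowl: Green rubber mixing bowl, 117 mm wide, 70 mm high, at the right; bystander, origin under its centre.
- bur_block: Blue block of burs, 36 x 58 x 40 mm, at the right; bystander, origin under its centre.
- label_tube_0: White sample tube lying behind, 28 mm thick, 68 mm long; bystander.
- label_tube_1: Second white sample tube lying behind, 28 mm thick, 68 mm long; bystander.

How it is judged:
On the way, in this order (a step that is already met when the one before it is completed fails the run):
1. the rotor is home on the spindle: pin between the teeth, upright (z of rotor in the frame of centrifuge between 0.044 and 0.0515 m and horizontal distance between rotor and centrifuge below 0.005 m and angle between rotor's own z axis and vertical below 0.07 rad), for 0.2 s.
2. the lid is closed over it (value of joint lid below 0.035 rad), for 0.2 s.
At the end, for the whole second after the job is handed in: The rotor is home on the spindle (origin 44 to 51.5 mm above the centrifuge's underside, within 5 mm of its axis, tilted less than 0.07 rad), at rest, and the lid is closed to less than 0.035 rad (about 6 mm at its front) (all of step 1 and value of joint lid below 0.035 rad and linear speed of rotor below 0.02 m/s); the robot touches nothing.
It fails at once if the rotor is forced against the centrifuge (over 80 N) (contact force between rotor and centrifuge above 80 N).
It fails at once if a bystander is moved by more than 30 mm (distance of any of spatula, articulator, study_model_b, mixing_bowl, bur_block, label_tube_0, label_tube_1 from where it was at the start of the episode above 0.03 m).
It also fails if it takes over 64 s, if anything falls off the work surface, if the arm or the gripper's body presses on something with over 40 N, if the wrist force passes 120 N, or if a joint passes its speed limit or range.

### The arm

A 7-joint arm with a two-finger parallel gripper is mounted at the origin on a cart in front of the work surface, level with it; the furniture and walls round the work are solid. World frame = base frame: x ahead of the robot, y to its left, z up, the work surface at z = 0. Lengths are in m, angles in rad, forces in N, time in s.
With the tool pointing down it reaches from about 0.425 to 0.95 m from the base axis. Payload 4.7 kg.
Tool frame: the origin (TCP) lies on the centre line of the jaws, within the pads' length; the fingertips stand robot.nose_length ahead of it and the grasp point (between the pads) lies 8 mm behind it (robot.nose_length is the distance from the TCP to the fingertips, in m); z points along the fingers, y is the line along which they close (so a half turn about z gives the same grasp; the last joint's range is limited). The gripper opens to 85 mm and grips with 20 to 120 N. Pads are 22 mm wide; open, the fingers measure 114 mm over their backs; the gripper's body (76 mm by 85 mm) begins 54 mm behind the grasp point. The pads swing forward as they close: fully open they stand 13 mm farther back than shut.
Start: joints at [-1.191, 0.469, -0.049, 1.532, 0.024, 1.141, -0.082], TCP at [0.268, 0.619, 0.242] pointing down, gripper open.
Joint ranges: [-2.59, 2.59], [-0.33, 1.99], [-1.39, 1.29], [0.1, 2.45], [-1.04, 4.18], [0.21, 1.99], [-2.66, 2.66]. Speed limits (rad/s): [2.57, 2.57, 3.14, 3.14, 3.14, 3.14, 3.14].

### API

Orientations are given as [roll, pitch, yaw] about the fixed x, y, z axes, in that order (R = Rz(yaw) Ry(pitch) Rx(roll)).
In Python, from plant import robot, viewer, order gives the robot as it stands (robot), with the cameras (viewer) and the job (order). Calls block until the motion is done:
- robot.goto(position, orientation): joint-space move of the TCP to a pose.
- robot.move_straight(position, vel=0.15, attitude=None, contact_N=None): straight line of the TCP; attitude=None keeps the orientation; vel is the mean speed in m/s. With contact_N (N) it stops when the force on the tool has changed by that much, and returns True; else False.
- robot.move_joints(angles): joint-space move.
- robot.grip(opening, strength=None): opening from 0.0 (shut) to 1.0 (fully open); strength is the grip in N (None keeps the last); returns when the fingers have stopped.
- robot.sleep(seconds).
- robot.inverse_kinematics(position, orientation): joint angles nearest the present ones, or None.
- robot.sense(): the state.
- viewer.grab_frame(name): name is "scene" or "top" or "wrist"; returns a dict with "image" (400x640x3 uint8, red, green, blue), "range_z" (400x640 float32, m along the optical axis (not along the pixel's ray), 0 where there is no reading), "fx", "fy", "cx", "cy" (pixels), "R" (3x3) and "t" (3): a world point X has camera coordinates R X + t. Camera axes: x right, y down, z forward; pixel columns grow to the right and rows downward; lengths in m; the calibration is good to about 2 mm. A picture is of the moment at which its call begins.
A pose or a line that the arm cannot do raises robot.IKError and nothing moves.
- order.close_job(): hands the job in; it is judged then, once.
The state is a dict: "t": time; "joint_pos": joint angles; "joint_velocities": joint speeds; "effort": joint torques, N m; "tcp_pos": TCP position; "tcp_rot": TCP orientation; "wrist_force": force on the tool from outside, world axes, zero at the start; "torque": the same for the moment, N m; "opening": opening from 0.0 (shut) to 1.0 (fully open); "gripper_force": force on a finger pad.
Only numpy, scipy, OpenCV 4.12 (cv2) and the standard library are available. Lean on these libraries where they do the work, as an engineer would, in place of code of your own. Each camera call takes 0.05 s, during which the arm holds its last target. There are 200 camera calls.

## Working session

There is one attempt and no reset: what is moved stays moved. The work goes in short steps, each a Python script; the robot and the scene stay as the last script left them, time stands still between calls to the robot, and variables do not carry over. Pictures are saved under pics/ and viewed, at most 10 in all, crops included, and the job is handed in when it is done.

```bash
ls; mkdir -p pics; python3 - <<'E'
from plant import robot, viewer, order
import cv2,numpy as np
s=robot.sense(); print(s['t'],s['tcp_pos'],s['tcp_rot'],s['opening'],robot.nose_length)
for n in ['scene','top']:
    f=viewer.grab_frame(n); np.savez(f'{n}0.npz',**f)
    cv2.imwrite(f'pics/{n}0.png',f['image'][:,:,::-1]); print(n,f['fx'],f['cx'],f['cy'],-f['R'].T@f['t'],f['R'][2],(f['range_z']>0).mean())
E
```

```text
pics
plant.py
0.0 [0.26809014 0.61885016 0.24124069] [-3.13958564e+00  1.05218003e-04  2.73287308e+00] 0.9960231603990116 0.011
scene 360.8535115280272 314.70588853494377 199.4185397799393 [ 0.70262329 -0.51995718  0.82105347] [-0.12740976  0.50568563 -0.85325776] 0.99590234375
top 433.32447386660664 317.0023895508306 200.5700274987566 [ 0.36736082 -0.09693741  1.02840216] [ 0.22169738  0.01061882 -0.9750577 ] 0.9957265625
```

View pics/scene0.png

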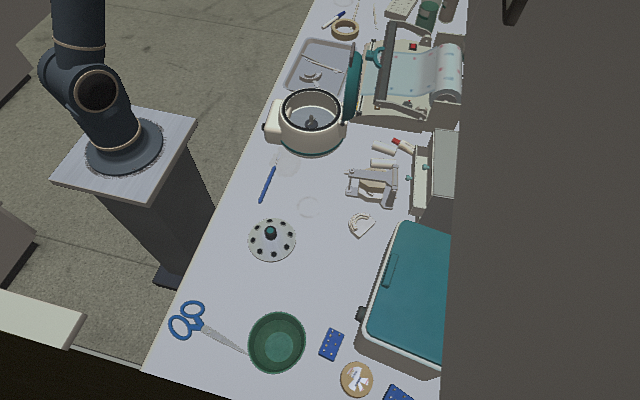

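View pics/top0.png

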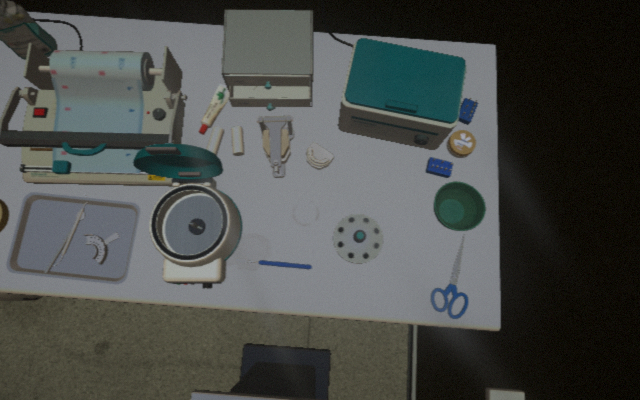

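The scene view shows the rotor at about (271,240) with its knob at (270,232), and the open centrifuge at (312,122) with its spindle at (311,123). In the top view the rotor is at (358,239), the knob at (360,236), the chamber and spindle at (196,226), and the upright lid at (178,162) behind. The panel points toward the robot, and the spatula lies between the two.

```bash
cat > h.py <<'E'
import numpy as np,cv2
def cloud(f):
    v,u=np.mgrid[:400,:640]; z=f['range_z']
    P=np.stack([(u-f['cx'])/f['fx']*z,(v-f['cy'])/f['fy']*z,z],-1)
    return (P-f['t'])@f['R']
def ray(f,px,h):
    d=np.array([(px[0]-f['cx'])/f['fx'],(px[1]-f['cy'])/f['fy'],1])@f['R']; c=-f['R'].T@f['t']
    return c+d*(h-c[2])/d[2]
def tri(f1,p1,f2,p2):
    A=[];b=[]
    for f,p in((f1,p1),(f2,p2)):
        d=ray(f,p,0);c=-f['R'].T@f['t'];d=d-c;d/=np.linalg.norm(d);M=np.eye(3)-np.outer(d,d);A.append(M);b.append(M@c)
    A=np.vstack(A);b=np.hstack(b);X=np.linalg.lstsq(A,b,rcond=None)[0];return X,np.linalg.norm(A@X-b)
def circ(x,y):
    for _ in range(4):
        s=np.linalg.lstsq(np.c_[2*x,2*y,np.ones(len(x))],x*x+y*y,rcond=None)[0];r=np.sqrt(s[2]+s[0]**2+s[1]**2)
        e=abs(np.hypot(x-s[0],y-s[1])-r);k=e<max(2.5*np.median(e),.001);x,y=x[k],y[k]
    return s[0],s[1],r,len(x)
E
python3 - <<'E'
from h import *
F={n:dict(np.load(n+'0.npz')) for n in('scene','top')}
px={'knob':((270,232),(360,236)),'spin':((311,120),(197,226))}
for k,(a,b) in px.items(): print(k,tri(F['scene'],a,F['top'],b))
for n,f in F.items():
    C=cloud(f)
    for k,p in (('rotor',px['knob']),('cent',px['spin'])):
        u,v=p[0 if n=='scene' else 1]; c=ray(f,(u,v),.07)
        d=np.hypot(C[...,0]-c[0],C[...,1]-c[1])
        if k=='rotor':
            m=(d<.09)&(C[...,2]>.02); print(n,k,'head bbox',C[m].min(0),C[m].max(0))
            m=(d<.05)&(C[...,2]>.06);print(' knob',m.sum(),np.median(C[m],0),C[m].min(0),C[m].max(0))
        else:
            m=(d<.15)&(abs(C[...,2]-.105)<.005); 
            print(n,k,m.sum(),np.percentile(C[m],[1,99],0))
            m=(d<.03)&(C[...,2]>.068)&(C[...,2]<.095);print(' spin',m.sum(),C[m].mean(0) if m.any() else 0,C[m].max(0) if m.any() else 0)
    m=(C[...,2]>.16)&(abs(C[...,1]-.3)<.2); print('lid?',m.sum(),np.percentile(C[m],[1,50,99],0))
for n,k,s in(('scene','r',(205,165,130,100)),('top','r',(320,200,80,75))):pass
a=F['scene']['image'][70:290,220:370,::-1];b=F['top']['image'][130:300,130:400,::-1]
b=cv2.resize(b,None,fx=1.6,fy=1.6,interpolation=2); a=cv2.resize(a,None,fx=2.4,fy=2.4,interpolation=2)
o=np.zeros((530,800,3),np.uint8);o[:a.shape[0],:a.shape[1]]=a[:530];o[:b.shape[0],365:365+b.shape[1]]=b[:,:435];cv2.imwrite('pics/z.png',o)
E
```

```text
knob (array([ 0.51257307, -0.18755031,  0.07029933]), np.float64(0.0012956389531848086))
spin (array([0.5098795 , 0.17988077, 0.06367895]), np.float64(0.003872257442661911))
scene rotor head bbox [ 0.45626603 -0.24481948  0.02839953] [ 0.57042876 -0.13027486  0.08262666]
 knob 136 [ 0.51506024 -0.1906772   0.07892801] [ 0.50060887 -0.20164966  0.06008385] [ 0.52623019 -0.17418671  0.08262666]
scene cent 924 [[0.42738175 0.09735058 0.10037935]
 [0.61318122 0.26485493 0.10968386]]
 spin 20 [0.51077838 0.18149891 0.07608085] [0.51526721 0.18684056 0.08353993]
lid? 1289 [[0.60408219 0.10139936 0.16245397]
 [0.62570655 0.13275304 0.23008732]
 [0.88816127 0.22687996 0.30583328]]
top rotor head bbox [ 0.45502226 -0.24541379  0.03013988] [ 0.5692109  -0.13093748  0.08501882]
 knob 127 [ 0.51112073 -0.18674587  0.08052315] [ 0.49905275 -0.2004343   0.06173146] [ 0.52372283 -0.17383911  0.08501882]
top cent 1889 [[0.42451798 0.09780379 0.10030139]
 [0.60056596 0.26674963 0.10964046]]
 spin 30 [0.509103   0.18209142 0.07676865] [0.51420359 0.19026137 0.08562914]
lid? 2926 [[0.59627008 0.10081441 0.16143334]
 [0.62844436 0.14062398 0.16839764]
 [0.98925677 0.27129213 0.30681128]]
```

View pics/z.png

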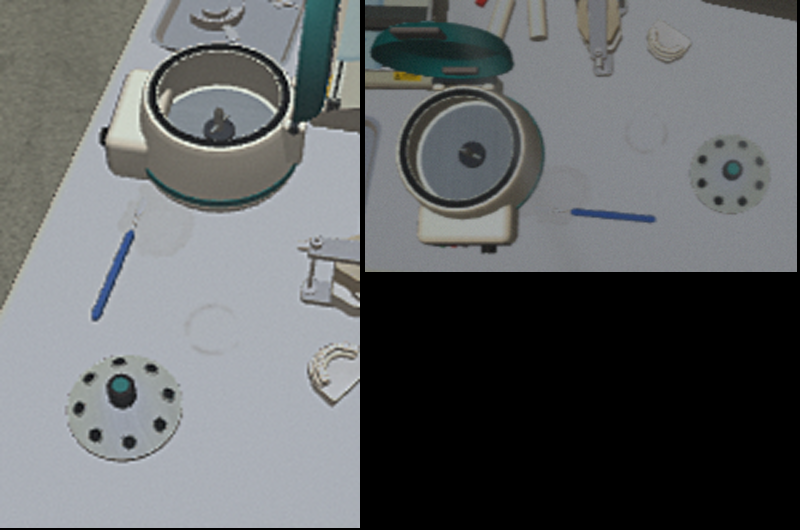

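```bash
python3 - <<'E'
from plant import robot, viewer, order
from h import *
from math import pi
def look(p,yaw,n):
    robot.goto(p,[pi,0,yaw]); f=viewer.grab_frame('wrist'); np.savez(n+'.npz',**f); s=robot.sense()
    print(n,s['t'],s['tcp_pos'],s['joint_pos'].round(2) if hasattr(s['joint_pos'],'round') else s['joint_pos'],'cam',-f['R'].T@f['t'],f['R'][2]); return f['image']
a=look([.45,.18,.40],pi,'w1')
b=look([.48,-.1875,.30],pi,'w2')
cv2.imwrite('pics/w.png',cv2.resize(np.vstack([a,b])[:,:,::-1],None,fx=.75,fy=.75,interpolation=3))
E
```

```text
w1 1.9667 [0.4497482 0.1810583 0.3995729] [-0.6   0.04  0.14  1.74 -0.01  1.36  1.11] cam [0.3661273  0.1805509  0.53111072] [ 3.24769710e-01  3.57312656e-04 -9.45793058e-01]
w2 3.4417 [ 0.48081475 -0.18598311  0.3001557 ] [-0.2   0.16  0.57  1.86 -0.1   1.15  1.97] cam [ 0.39702289 -0.18667331  0.43151938] [ 0.32576338  0.00117932 -0.94545059]
```

View pics/w.png

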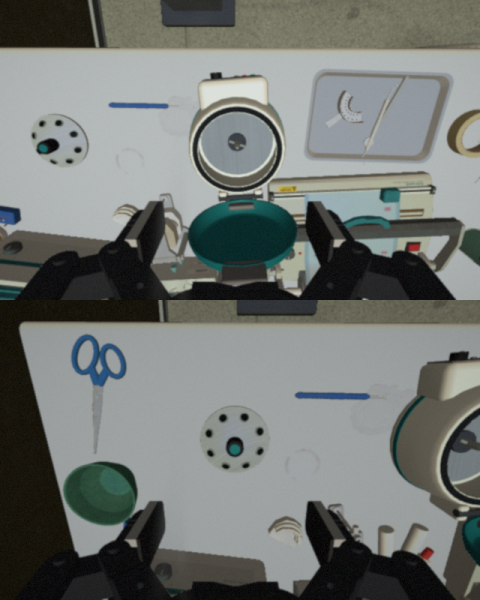

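The upper wrist view shows the chamber with the collar and spindle at about (316,188) full-scale, the panel toward the robot and the open lid below. The lower one shows the rotor with its teal-capped knob at (313,195) full-scale, standing clear.

```bash
python3 - <<'E'
from plant import robot, viewer, order
from h import *
from math import pi
F={n:dict(np.load(n+'.npz')) for n in('scene0','top0','w1','w2')}
K={};S={}
R0=np.array([.5125,-.1875]);C0=np.array([.51,.1817])
for n,f in F.items():
    C=cloud(f);hsv=cv2.cvtColor(f['image'],cv2.COLOR_RGB2HSV)
    d=np.hypot(C[...,0]-R0[0],C[...,1]-R0[1])
    m=(d<.04)&(hsv[...,1]>90)&(C[...,2]>.05)
    if m.any():
        K[n]=np.argwhere(m).mean(0)[::-1];print(n,'cap',m.sum(),K[n],ray(f,K[n],.08),C[m].mean(0))
    m=(d<.075)&(C[...,2]>.029)&(C[...,2]<.05); print('  head circle',circ(*cv2.convexHull(C[m][:,:2].astype(np.float32))[:,0].T.astype(float)) if m.sum()>50 else 0)
    dc=np.hypot(C[...,0]-C0[0],C[...,1]-C0[1])
    m=(dc<.02)&(C[...,2]>.072)&(C[...,2]<.09)
    if m.any(): print('  spindle',m.sum(),C[m].mean(0),C[m].max(0)[2])
    m=(dc<.03)&(C[...,2]>.044)&(C[...,2]<.062); print('  collar/pin',m.sum(),(C[m].min(0)+C[m].max(0))/2 if m.any() else 0)
    m=(dc>.06)&(dc<.105)&(abs(C[...,2]-.105)<.003)&(hsv[...,2]<90);
    if m.sum()>30: print('  rim',circ(C[m][:,0],C[m][:,1]))
    # panel & lid
    m=(dc<.14)&(dc>.108)&(C[...,0]<C0[0])&(C[...,2]>.055)&(C[...,2]<.08)
    if m.sum()>30: print('  panel',m.sum(),C[m].min(0),C[m].max(0),cv2.minAreaRect(C[m][:,:2].astype(np.float32)))
    m=(C[...,0]>.59)&(C[...,0]<.68)&(abs(C[...,1]-.19)<.12)&(C[...,2]>.14)&(C[...,2]<.32)
    if m.sum()>30:
        c=C[m].mean(0);w,V=np.linalg.eigh(np.cov(C[m].T)); print('  lid',m.sum(),c,V[:,0],np.percentile(C[m],[1,99],0).round(3).tolist())
print(tri(F['scene0'],K['scene0'],F['w2'],K['w2']),tri(F['top0'],K['top0'],F['w2'],K['w2']))
for y in np.arange(pi-2.4,pi+2.5,.4):
    o=[]
    for p in ([.5125,-.1875,.07],[.51,.182,.13]):
        q=robot.inverse_kinematics(p,[pi,0,y]);o.append(None if q is None else np.round(q,2).tolist())
    print(round(y,2),o)
E
```

```text
scene0 cap 37 [269.59459459 229.64864865] [ 0.51294662 -0.18584135  0.08      ] [ 0.51295554 -0.18585223  0.08004656]
  head circle (np.float64(0.5134310625164737), np.float64(-0.1872761820480034), np.float64(0.05709234946553205), 40)
  spindle 16 [0.51051378 0.18195817 0.07786852] 0.08353992755779968
  collar/pin 95 [0.51040235 0.18375667 0.05334085]
  rim (np.float64(0.5111051148530577), np.float64(0.1842929652464241), np.float64(0.07658642083527818), 365)
  panel 265 [0.38002834 0.1096099  0.05530469] [0.42413122 0.23879546 0.07275822] ((0.4000738263130188, 0.17302222549915314), (0.034518465399742126, 0.1290585696697235), 6.237290382385254)
  lid 966 [0.62013056 0.14864745 0.24312049] [ 0.9843661  -0.08272784  0.15549756] [[0.604, 0.107, 0.153], [0.635, 0.23, 0.306]]
top0 cap 37 [359.45945946 235.08108108] [ 0.51231727 -0.18587106  0.08      ] [ 0.512195   -0.18579291  0.08082859]
  head circle (np.float64(0.5124418401188946), np.float64(-0.18751804737112027), np.float64(0.05712104449266925), 41)
  spindle 24 [0.50922605 0.18236472 0.07857432] 0.0856291376101742
  collar/pin 211 [
[... 2745 characters left out ...]
98, -0.18, 0.8, 0.93]]
3.14 [[-0.08, 0.51, 0.47, 2.02, -0.35, 0.69, 2.18], [-0.69, 0.39, 0.34, 1.98, -0.18, 0.8, 1.32]]
3.54 [[-0.06, 0.51, 0.43, 2.01, -0.33, 0.69, 2.55], [-0.65, 0.39, 0.29, 1.98, -0.15, 0.79, 1.7]]
3.94 [[0.31, 0.48, -0.05, 1.99, 0.04, 0.67, 2.61], [-0.61, 0.39, 0.24, 1.98, -0.13, 0.79, 2.07]]
4.34 [[0.75, 0.56, -0.62, 1.97, 0.46, 0.76, 2.63], [-0.58, 0.38, 0.19, 1.97, -0.1, 0.79, 2.45]]
4.74 [[1.09, 0.83, -1.18, 1.95, 0.91, 1.04, 2.65], [-0.13, 0.41, -0.36, 1.95, 0.19, 0.82, 2.57]]
5.14 [[-0.49, 0.77, 1.11, 2.04, -0.89, 0.93, -1.6], [0.32, 0.59, -0.99, 1.92, 0.6, 0.96, 2.61]]
5.54 [[-0.49, 0.77, 1.11, 2.04, -0.89, 0.93, -1.2], [-1.21, 0.63, 1.11, 2.01, -0.7, 0.96, -2.04]]
```

```bash
python3 - <<'E'
from plant import robot, viewer, order
from h import *
from math import pi
Y=1.9;R=[.5128,-.1868]
robot.grip(.6,40)
robot.goto([*R,.16],[pi,0,Y])
print('contact',robot.move_straight([*R,.067],vel=.08,contact_N=8)); s=robot.sense(); print(s['t'],s['tcp_pos'],s['wrist_force'])
robot.grip(0,45); s=robot.sense(); print('grip',s['t'],s['opening'],s['gripper_force'],s['wrist_force'])
robot.move_straight([*R,.227],vel=.12); s=robot.sense(); print(s['t'],s['tcp_pos'],s['tcp_rot'],s['opening'],s['gripper_force'],s['wrist_force'])
im=[]
for n in('scene','top'):
    f=viewer.grab_frame(n);np.savez(n+'1.npz',**f);im.append(f['image'][100:300,200:400]);C=cloud(f)
    d=np.hypot(C[...,0]-R[0],C[...,1]-R[1])
    m=(d<.075)&(C[...,2]>.185)&(C[...,2]<.207);h=cv2.convexHull(C[m][:,:2].astype(np.float32))[:,0].T.astype(float)
    print(n,m.sum(),circ(*h),C[m].min(0),C[m].max(0))
cv2.imwrite('pics/lift.png',cv2.resize(np.hstack(im)[:,:,::-1],None,fx=2,fy=2))
E
```

```text
contact False
6.1667 [ 0.51320526 -0.186942    0.06750252] [ 0.89390871  0.36250462 -0.12153539]
grip 6.5167 0.28322025239483445 44.002976417541504 [-1.54324992e-03  1.05604684e+00  4.90613717e+00]
8.0 [ 0.5123056  -0.18655866  0.2262154 ] [-3.1400809e+00 -7.6179016e-04  1.9000248e+00] 0.28562451618873574 44.33515191078186 [-0.28520914 -0.84607931 -3.75453081]
scene 1273 (np.float64(0.5124277719962429), np.float64(-0.18707400856071416), np.float64(0.05727632985945819), 38) [ 0.45531228 -0.24516072  0.18605932] [ 0.5697079  -0.13731702  0.20698305]Traceback (most recent call last):
  File "<stdin>", line 14, in <module>
TypeError: 'NoneType' object is not subscriptable
```

```bash
python3 - <<'E'
from plant import robot, viewer, order
from h import *
S=[.5105,.1835]
def p(k): s=robot.sense(); print(k,round(s['t'],2),s['tcp_pos'].round(4),s['wrist_force'].round(2),s['torque'].round(2),round(s['opening'],3))
robot.move_straight([*S,.227],vel=.2); robot.sleep(.2); p('over')
f=viewer.grab_frame('scene');C=cloud(f);d=np.hypot(C[...,0]-S[0],C[...,1]-S[1])
m=(d<.075)&(C[...,2]>.185)&(C[...,2]<.207);h=cv2.convexHull(C[m][:,:2].astype(np.float32))[:,0].T.astype(float)
print(m.sum(),circ(*h))
c=robot.move_straight([*S,.158],vel=.08,contact_N=6);p(f'rim {c}')
if not c:
    c=robot.move_straight([*S,.118],vel=.03,contact_N=6);p(f'down {c}')
E
```

```text
over 10.3 [0.5106 0.1829 0.2271] [ 0.51 -0.76 -3.45] [ 0.06 -0.01  0.03] 0.286
690 (np.float64(0.5109606320699032), np.float64(0.18114505860204583), np.float64(0.05690077728004271), 27)
rim False 11.36 [0.511  0.1836 0.1585] [ 0.19  0.51 -3.99] [-0.01 -0.02  0.01] 0.293
down True 12.39 [0.5106 0.1836 0.1238] [0.17 0.6  1.36] [ 0.14 -0.27 -0.15] 0.285
```

```bash
python3 - <<'E'
from plant import robot, viewer, order
from h import *
from math import pi
S=[.5106,.1836]; z=robot.sense()['tcp_pos'][2]
yaw=1.9
for i in range(14):
    yaw+=.08
    robot.move_straight([*S,z],vel=.05,attitude=[pi,0,yaw])
    s=robot.sense(); push=s['wrist_force'][2]+3.9
    print(i,round(s['t'],2),round(yaw,2),s['tcp_rot'][2].round(3),s['tcp_pos'].round(4),'push',round(push,2),'Fxy',s['wrist_force'][:2].round(1),'Tz',s['torque'].round(2),'z',round(z,4))
    if s['tcp_pos'][2]<.118: break
    if push<3: # settle lower until contact
        c=robot.move_straight([*S,z-.013],vel=.03,contact_N=max(5-push,2.5)); z=robot.sense()['tcp_pos'][2]
        print('  down',c,z.round(4))
        if z<.118: break
    elif push>9: z+=.001
E
```

```text
0 12.64 1.98 1.978 [0.5107 0.1835 0.1243] push 8.93 Fxy [-1.5  0.1] Tz [-0.09  0.42 -0.13] z 0.1238
1 12.89 2.06 2.058 [0.5109 0.1836 0.1248] push 13.34 Fxy [-1.4 -0.9] Tz [-0.22  0.69 -0.08] z 0.1238
2 13.14 2.14 2.137 [0.5116 0.1838 0.1255] push 9.38 Fxy [0.6 0.4] Tz [-0.04 -0.    0.04] z 0.1248
3 13.39 2.22 2.217 [0.5108 0.1837 0.1258] push 7.48 Fxy [-0.  -0.4] Tz [ 0.03 -0.17  0.09] z 0.1258
4 13.64 2.3 2.297 [0.5106 0.1837 0.1258] push 5.7 Fxy [0.2 0.3] Tz [0.08 0.01 0.05] z 0.1258
5 13.89 2.38 2.377 [0.5106 0.1837 0.1258] push 6.07 Fxy [0.3 0.3] Tz [ 0.06 -0.08  0.04] z 0.1258
6 14.14 2.46 2.456 [0.5109 0.1836 0.1258] push 4.82 Fxy [1.4 0.6] Tz [ 0.13 -0.33 -0.05] z 0.1258
7 14.39 2.54 2.537 [0.5101 0.1834 0.1253] push 1.79 Fxy [0.4 0.4] Tz [ 0.05 -0.24  0.02] z 0.1258
  down True 0.1245
8 14.85 2.62 2.617 [0.5102 0.1833 0.124 ] push 1.21 Fxy [0.8 0.1] Tz [-0.04 -0.24  0.02] z 0.1245
  down True 0.1225
9 15.31 2.7 2.698 [0.5101 0.1834 0.122 ] push -0.45 Fxy [0.9 0.6] Tz [ 0.05 -0.15 -0.02] z 0.1225
  down True 0.1155
```

```bash
python3 - <<'E'
from plant import robot, viewer, order
from h import *
s=robot.sense();S=s['tcp_pos'][:2]
c=robot.move_straight([*S,.1135],vel=.02,contact_N=5); s=robot.sense(); print(c,s['tcp_pos'],s['wrist_force'])
robot.grip(.6); robot.sleep(.2)
robot.move_straight([*S,.30],vel=.15)
robot.move_straight([.42,.06,.33],vel=.2); s=robot.sense(); print(s['t'],s['wrist_force'])
im=[]
for n in('scene','top'):
    f=viewer.grab_frame(n);np.savez(n+'2.npz',**f);C=cloud(f);hsv=cv2.cvtColor(f['image'],cv2.COLOR_RGB2HSV)
    im.append(f['image'][70:190,240:400] if n=='scene' else f['image'][130:250,120:280])
    d=np.hypot(C[...,0]-.5106,C[...,1]-.1836)
    m=(d<.03)&(C[...,2]>.108)&(C[...,2]<.16)
    if m.any(): print(n,'knob',m.sum(),C[m].mean(0),np.percentile(C[m][:,2],[50,95]))
    m=(d<.056)&(d>.016)&(C[...,2]<.105)&(C[...,2]>.07)
    if m.any():
        A=np.c_[C[m][:,:2]-[.5106,.1836],np.hypot(*(C[m][:,:2]-[.5106,.1836]).T),np.ones(m.sum())]
        print(' head plane',m.sum(),C[m].mean(0),np.linalg.lstsq(A,C[m][:,2],rcond=None)[0])
cv2.imwrite('pics/home.png',cv2.resize(np.hstack(im)[:,:,::-1],None,fx=2.5,fy=2.5,interpolation=2))
E
```

```text
False [0.51115828 0.18367034 0.11545224] [-3.97086634 -2.10553632 14.01625905]
18.7917 [-0.01270545  0.48047006 -0.28089786]
scene knob 103 [0.51172497 0.17829704 0.12293003] [0.12594529 0.13003919]
 head plane 745 [0.51409501 0.17096649 0.09283561] [-0.00264949 -0.00626901 -0.44544955  0.11044981]
 head plane 208 [0.53389194 0.14457601 0.08950714] [-7.11053020e-05 -4.64391510e-02 -6.24418483e-01  1.17923332e-01]
```

View pics/home.png

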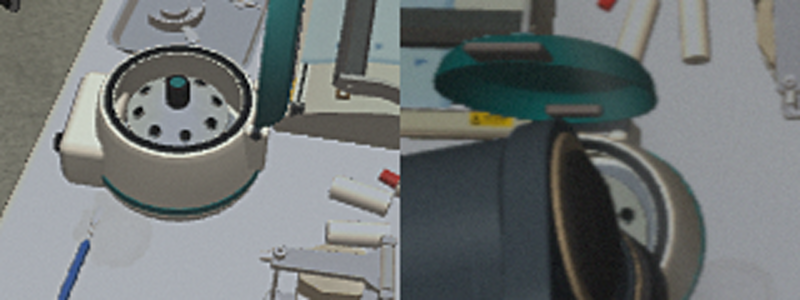

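The scene view shows the rotor seated in the chamber with its knob top at about 0.128 m, which matches home. The arm covers part of the top view. The lid stands open, with the sealer machine behind it, so I'm checking heights there.

```bash
python3 - <<'E'
from plant import robot, viewer, order
from h import *
from math import pi
P=np.vstack([cloud(f).reshape(-1,3) for f in (dict(np.load(n+'.npz')) for n in('scene0','top0','w1','w2'))])
xs=np.arange(.58,.9,.02);ys=np.arange(.08,.32,.02)
print('y   ',(ys*100).astype(int))
for x in xs:
    r=[]
    for y in ys:
        m=(abs(P[:,0]-x-.01)<.01)&(abs(P[:,1]-y-.01)<.01)&(P[:,2]<.5); r.append(int(1000*np.percentile(P[m,2],97)) if m.sum()>2 else -1)
    print(round(x,2),r)
H=np.array([.6025,.1907,.106]);xc=np.array([np.cos(.075),np.sin(.075),0])
for a in (1.57,1.2,.9,.6,.3,0):
    u=-np.cos(a)*xc+[0,0,np.sin(a)];n=np.sin(a)*xc+[0,0,np.cos(a)]
    p=H+.155*u+.03*n+n*.012; p[2]+=.011
    print(a,p.round(3),[None if (q:=robot.inverse_kinematics(p,[pi,0,y])) is None else np.round(q,2).tolist() for y in(pi,pi/2,0)])
E
```

```text
y    [ 8 10 12 14 16 18 20 22 24 26 28 30]
0.58 [2, 47, 103, 110, 109, 109, 296, 276, 266, 243, 2, 3]
0.6 [2, 236, 263, 274, 305, 306, 306, 276, 265, 224, 40, 40]
0.62 [2, 223, 251, 263, 270, 272, 247, 244, 232, 209, 50, 50]
0.64 [2, 2, 2, 2, 1, 1, 1, 1, 48, 53, 51, 51]
0.66 [2, 2, 2, 1, 2, 1, 1, 1, 118, 122, 122, 122]
0.68 [1, 3, 17, 2, 26, 27, 1, 1, 122, 123, 123, 123]
0.7 [2, 29, 28, 3, 28, 29, 2, 1, 123, 95, 113, 112]
0.72 [2, 28, 30, 3, 29, 28, 2, 2, 121, 64, 66, 67]
0.74 [3, 27, 29, 19, 29, 27, 25, 3, 116, 64, 77, 78]
0.76 [3, 24, 30, 4, 27, 28, 29, 3, 111, 64, 80, 79]
0.78 [3, 3, 3, 3, 3, 28, 28, 4, 106, 93, 97, 65]
0.8 [105, 105, 106, 4, 18, 25, 23, 85, 101, 97, 98, 65]
0.82 [166, 166, 166, 165, 16, 20, 16, 2, 6, 63, 121, 64]
0.84 [167, 168, 168, 166, 12, 15, 3, 2, 3, 2, 121, -1]
0.86 [168, 168, 168, 166, 9, 9, 3, 3, 3, 4, 121, 87]
0.88 [169, 168, 168, 167, 5, 5, 4, 4, 2, 3, 121, 8]
0.9 [168, 168, 169, 167, -1, 3, 4, 3, 4, 3, 121, 7]
1.57 [0.644 0.194 0.272] [[-0.71, 0.48, 0.53, 1.53, -0.25, 1.21, 1.43], [-0.7, 0.47, 0.51, 1.53, -0.24, 1.2, -0.15], [-0.8, 0.5, 0.67, 1.53, -0.33, 1.22, -1.65]]
1.2 [0.586 0.189 0.277] [[-0.74, 0.36, 0.48, 1.66, -0.18, 1.16, 1.36], [-0.73, 0.36, 0.47, 1.66, -0.18, 1.16, -0.22], [-0.83, 0.38, 0.61, 1.67, -0.23, 1.17, -1.74]]
0.9 [0.539 0.186 0.265] [[-0.76, 0.29, 0.44, 1.78, -0.14, 1.1, 1.3], [-0.75, 0.29, 0.43, 1.78, -0.13, 1.1, -0.27], [-0.84, 0.3, 0.55, 1.79, -0.17, 1.1, -1.8]]
0.6 [0.499 0.183 0.239] [[-0.77, 0.24, 0.41, 1.9, -0.11, 1.02, 1.26], [-0.77, 0.24, 0.4, 1.9, -0.11, 1.02, -0.32], [-0.84, 0.25, 0.49, 1.9, -0.14, 1.02, -1.86]]
0.3 [0.467 0.181 0.203] [[-0.78, 0.23, 0.39, 2.0, -0.11, 0.93, 1.23], [-0.77, 0.23, 0.38, 2.0, -0.11, 0.93, -0.34], [-0.85, 0.24, 0.46, 2.01, -0.13, 0.93, -1.88]]
0 [0.448 0.179 0.159] [[-0.78, 0.26, 0.37, 2.09, -0.13, 0.81, 1.24], [-0.78, 0.26, 0.37, 2.09, -0.13, 0.81, -0.33], [-0.86, 0.27, 0.46, 2.09, -0.16, 0.82, -1.87]]
```

```bash
python3 - <<'E'
from plant import robot, viewer, order
from h import *
from math import pi
H=np.array([.6025,.1907,.106]);xc=np.array([np.cos(.075),np.sin(.075),0]);Y=.075
robot.grip(0,30)
robot.move_straight([.42,.06,.44],vel=.25)
robot.goto([.69,.197,.44],[pi,0,Y]); 
print(robot.move_straight([.69,.197,.272],vel=.15,contact_N=10),robot.sense()['t'],robot.sense()['tcp_pos'])
def pt(a,e=0):
    u=-np.cos(a)*xc+[0,0,np.sin(a)];n=np.sin(a)*xc+[0,0,np.cos(a)]
    p=H+.155*u+n*(.03+.011*np.sin(a)+e); p[2]+=.011; return p
for a in np.arange(1.6,.05,-.15):
    c=robot.move_straight(pt(a),vel=.08,contact_N=14); s=robot.sense()
    print(round(a,2),c,round(s['t'],2),s['tcp_pos'].round(3),s['wrist_force'].round(1))
    if c: break
E
```

```text
False 23.4 [0.69062531 0.1969411  0.27327333]
1.6 False 24.07 [0.648 0.194 0.271] [0.4 0.2 0.3]
1.45 False 24.52 [0.624 0.192 0.276] [-0.6  0.7 -0.4]
1.3 False 24.98 [0.6   0.191 0.277] [1.3 0.2 0.1]
1.15 False 25.43 [0.575 0.189 0.275] [-0.   0.1 -0.7]
1.0 False 25.89 [0.552 0.187 0.269] [0.6 0.4 1.1]
0.85 False 26.35 [0.529 0.185 0.259] [ 0.2 -0.1 -0.2]
0.7 False 26.82 [0.508 0.184 0.245] [ 0.4  0.  -0.4]
0.55 False 27.28 [0.489 0.182 0.228] [-0.2 -0.5  0.4]
0.4 False 27.75 [0.473 0.181 0.209] [0.4 0.  0.4]
0.25 False 28.22 [0.461 0.18  0.187] [ 0.2  0.3 -0.4]
0.1 False 28.68 [0.452 0.179 0.163] [ 1.   0.1 -0.1]
```

```bash
python3 - <<'E'
from plant import robot, viewer, order
from h import *
f=viewer.grab_frame('scene'); C=cloud(f)
c=robot.move_straight([.448,.179,.140],vel=.03,contact_N=12); s=robot.sense(); print(c,s['t'],s['tcp_pos'],s['wrist_force'])
g=viewer.grab_frame('scene')
a=np.hstack([f['image'][50:190,240:400],g['image'][50:190,240:400]])[:,:,::-1]
cv2.imwrite('pics/lid.png',cv2.resize(a,None,fx=2.5,fy=2.5,interpolation=2))
E
```

```text
True 29.325 [0.44897595 0.17926605 0.14700338] [-2.26887571 -0.94964485  9.23825482]
```

View pics/lid.png

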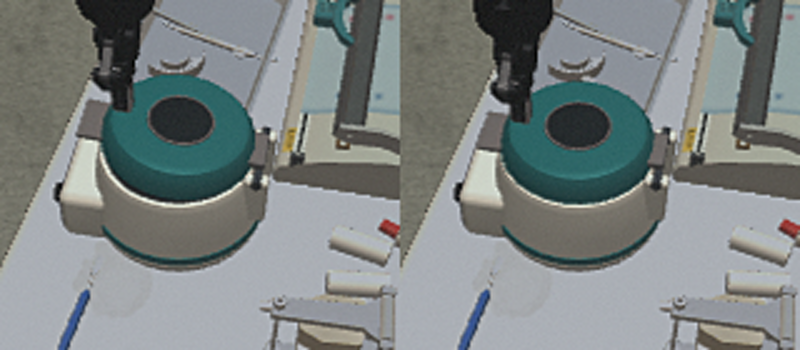

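The lid followed the fingers down and is now flush on the rim, with the fingertips pressing at z = 0.136, which is the closed height. I'll back off and check.

```bash
python3 - <<'E'
from plant import robot, viewer, order
from h import *
robot.move_straight([.449,.179,.142],vel=.03,contact_N=12)
robot.move_straight([.449,.179,.25],vel=.15); robot.move_straight([.45,-.1,.35],vel=.25)
for n in('scene','top'):
    f=viewer.grab_frame(n);C=cloud(f);d=np.hypot(C[...,0]-.5108,C[...,1]-.1838)
    m=(d<.06)&(C[...,2]>.11)&(C[...,2]<.2)
    if m.sum()>50: print(n,m.sum(),np.median(C[m][:,2]),np.linalg.lstsq(np.c_[C[m][:,:2]-[.5108,.1838],np.ones(m.sum())],C[m][:,2],rcond=None)[0])
s=robot.sense();print(s['t'],s['wrist_force'],s['tcp_pos'])
E
```

```text
scene 1123 0.13626876698883175 [-0.00065067 -0.00145767  0.13628705]
top 2550 0.13682351496903733 [-0.00064466 -0.00014886  0.1368957 ]
31.8583 [-0.12368913  0.6666591   0.56980792] [ 0.44985215 -0.09881524  0.34950234]
```

Lid is level (slope below 0.001) at 136 mm, so it is closed.

```bash
python3 -c "
from plant import robot, viewer, order
print(order.close_job())"
```

```text
the job is handed in; nothing more can be done
None
```

The rotor is home on the spindle and the lid is fully closed, both checked in the camera depth data; I handed the job in after about 32 s on the robot clock, and no pass/fail verdict came back.

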